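# Hook the bench tester's sprung probe onto an enclosure's test post

## Robot

A 7-joint arm with a two-finger parallel gripper is mounted at the origin on the work surface. World frame = base frame: x ahead of the robot, y to its left, z up, the work surface at z = 0. Lengths are in m, angles in rad, forces in N, time in s.
With the tool pointing down it reaches from about 0.425 to 0.925 m from the base axis. Payload 6.8 kg.
Tool frame: the origin (TCP) lies where the fingers leave the gripper's body, on its centre line; the fingertips stand 73 mm ahead of it and the grasp point (between the pads) lies 54 mm ahead of it; z points along the fingers, y is the direction in which the jaws open and shut (so a half turn about z gives the same grasp; the last joint's range is limited). The gripper opens to 85 mm and grips with 20 to 120 N. Pads are 22 mm wide; open, the fingers measure 114 mm over their backs; the gripper's body (76 mm by 85 mm) begins 54 mm behind the grasp point. The pads swing forward as they close: fully open they stand 13 mm farther back than shut.
Start: joints at [1.124, 0.477, 0.022, 1.555, -0.011, 1.109, -0.083], TCP at [0.224, -0.637, 0.304] pointing down, gripper open.
Joint ranges: [-2.96, 2.96], [-0.34, 2.1], [-1.41, 1.46], [0.24, 2.44], [-1.37, 4.51], [0.17, 1.92], [-2.96, 2.96]. Speed limits (rad/s): [2.39, 2.39, 3.14, 3.14, 3.14, 3.14, 3.14].

## Interface

Orientations are given as a unit quaternion [x, y, z, w].
In Python, from station import * gives the robot as it stands.
- The arm moves only by the shell command python3 -m jog 'ROWS' [OPENING] [FORCE]. ROWS is JSON, a list of rows, each a list of 6 numbers: the shift along the tool's x, y, z in mm, then the turn, a rotation vector about the tool's x, y, z in rad. A call has 1 to 10 rows; each row shifts and turns the commanded pose from where the row before left it, along the tool's axes as they then stand; what a row does not reach is not made up. A row lasts 1/10 s, in which the tool goes at most 50 mm and 8.59 degrees, less where a joint would pass 70% of its speed; a pose out of reach is approached as far as the arm can. A call with a gripper value outside its range is refused whole. OPENING is the finger opening in mm, from 0 to 85.4, set as the call begins (- or left out, the last holds). The fingers move at their own pace and stop on an object; FORCE is the grip in N (left out, the last holds). Time passes only in rows, so rows that do not move let the fingers close. It gives the time, the measured TCP pose, the force and the opening at its end, in the units of the state.
- read_state(): the state, without advancing time (a new reading comes with each control period).
- grab_frame(name): name is "side" or "top" or "wrist"; returns a dict with "img" (420x560x3 uint8, red, green, blue), "fx", "fy", "cx", "cy" (pixels), "k1" (the pictures are not rectified: a ray, as slopes to the right and down, at radius r is drawn at 1 + k1 r^2 times it, then the intrinsics apply), "rvec" (rotation vector, rad) and "tvec" (3), from world to camera coordinates, as OpenCV has them. Camera axes: x right, y down, z forward; pixel columns grow to the right and rows downward; lengths in m; the calibration is good to about 2 mm. A picture is of the moment at which its call begins. There is no depth.
- close_job(): hands the job in, once; it reports no verdict.
The state is a dict: "time_s": time; "q": joint angles; "joint_vel": joint speeds; "joint_torque": joint torques, N m; "eef_pos": TCP position; "orientation": TCP orientation; "wrist_force": force on the tool from outside, world axes, zero at the start; "wrist_torque": the same for the moment, N m; "opening": opening from 0.0 (shut) to 1.0 (fully open).
Only numpy, scipy, OpenCV 4.12 (cv2) and the standard library are available. Lean on these libraries where they do the work, as an engineer would, in place of code of your own. Each camera call takes 0.05 s, during which the arm holds its last target.

## Task

Clip the test stand's sprung probe onto the enclosure's mushroom-headed test post: press the knob down so the forked hook drops below the post's head, slide the carriage along the rail until the fork is fully home round the post's stem, then let the knob come up so that the hook catches squarely under the head, and let go. Work gently: the post bends if the hook pushes or pulls hard on it. Leave the loose parts lying about where they are.

Things in the scene. Friction and masses are not known exactly. Their poses are not given: they have to be found in the camera images.
- stand: Fixed test stand: base plate 260 (x) x 380 (y) x 12 mm; uprights (158 mm high) at y = -165 and 165 mm; level guide rail along y at x = -48 mm, top 153 mm high. Origin: centre of the plate's underside. The carriage slides to the post towards +y; the probe's vertical axis stays at x = 0.
- carriage (a joint): Slide of the dark steel carriage (44 x 44 mm, top 161 mm above the bench, holds the probe) on the rail, m: 0 to 0.15, growing towards stand +y. At 0 the probe axis is at y = -70 mm of the stand. Dry friction about 1.5 N; stays where it is left.
- plunger (a joint): How far knob, plunger and hook are pressed down together, m: 0 released, 0.014 on the stop. A spring resists, 2 N at 0 rising 0.4 N per mm to 7.6 N, and drives it back up, lightly damped. The hook passes below the post's head only beyond 0.0095; else it bumps the head. A proper catch holds it at 0.006; 0.009 means the head sits on the lips (not slid far enough); 0 means missed.
- cap (a point): Middle of the top of the probe's black ribbed knob, on the probe axis, 209 mm above the bench when released. Knob 24 mm in diameter, 28 mm tall, on a disc of the same piece, 48 mm in diameter, 5 mm thick, upper face 28 mm below this point, on which fingertips may bear. Moves with carriage and plunger; nothing near stands higher than the disc.
- hook: Steel forked hook at the plunger's foot, below the carriage; axes as the stand's. Origin: middle of the fork's throat face, level with the prongs' flat tops, 11 mm ahead (+y) of the probe axis, 125 mm below cap. Two prongs, 11 mm apart, 5 mm wide and thick, reach 18 mm ahead (+y).
- lip (a point): Point midway between the prongs' tips, 18 mm ahead (+y) of the hook's origin, level with the prongs' flats. At the tips each prong has a lip 3 mm higher, from 12.4 to 18 mm ahead of the hook's origin, which keeps the caught head in.
- unit: White enclosure base, 130 x 130 x 40 mm, fixed on the stand's plate below the probe; axes as the stand's. Origin: on its underside below the middle of the post's slot; spans x -37 to 93, y -65 to 65 mm. Carries the only mushroom-headed steel post: stem 8 mm, head 18 mm in diameter and 6 mm thick, underside 66 mm above this origin, at x = 0.
- slot (a point): Middle of the post's slot on top of the unit, NOT the post: the post stands anywhere within 15 mm of it either way along y, differently each time and not measured: look or feel for it. The fork is home when its throat touches the stem (4 mm before the stem's axis); up to 1 mm short still catches. The post bears at most 12 N from the hook.
- lock_nut: Loose brass ring 32 mm across, 10 mm high, lying on the stand's plate; leave alone. Origin under its centre.
- spare_bracket: Loose small steel angle 50 x 22 x 33 mm on the stand's plate; leave alone. Origin under its foot's centre.
- dome_camera: Loose white dome camera, 110 mm across, 88 mm high, black dome up, left of the stand; leave alone.
- carton: Loose cardboard carton 120 x 160 x 70 mm, right of the stand; leave alone.
- screwdriver: Loose screwdriver lying to the right; leave alone.
- wrench: Loose wrench lying to the left; leave alone.
- screw_jar: Loose jar, 60 mm across, 80 mm high, left of the stand; leave alone.

How it is judged:
By the outcome, as a careful person would: the job done as asked, in the order asked, and still so for the second after the job is handed in, with the robot touching nothing.
It also fails if it takes over 40 s, if anything falls off the work surface, if the arm or the gripper's body presses on something with over 40 N, if the wrist force passes 120 N, or if a joint passes its speed limit or range.

## Working session

There is one attempt and no reset: what is moved stays moved. The work goes in short steps, Python scripts to look and compute and a shell command to move; the robot and the scene stay as the last step left them, time stands still between calls to the robot, and variables do not carry over. Pictures are saved under pics/ and viewed, and the job is handed in when it is done.

```bash
ls; mkdir -p pics; python3 - <<'E'
from station import *
import cv2
s=read_state()
for k,v in s.items(): print(k,v)
for n in("side","top","wrist"):
    f=grab_frame(n); cv2.imwrite(f"pics/{n}0.png",f["img"][:,:,::-1]); print(n,{k:v for k,v in f.items() if k!="img"})
E
```

```text
pics
time_s 0.0
q [ 1.12389201  0.47780037  0.02236417  1.55647485 -0.01152229  1.10929596
 -0.08314614]
joint_vel [-0.00254298 -0.00107844  0.00011817 -0.0016658  -0.00020641 -0.00096572
  0.00226   ]
joint_torque [ 2.57470374e-04 -5.96448898e+01  1.60791613e+00 -2.81187969e+01
  1.24010921e-02  9.42872168e-03 -3.01164960e-05]
eef_pos [ 0.22417198 -0.63618994  0.30291601]
orientation [ 9.85690069e-01  1.68565214e-01 -2.19310689e-04 -8.98703337e-04]
wrist_force [-0.51557206  0.55043724  0.21521177]
wrist_torque [0.02819027 0.01545008 0.05235628]
opening 1.0008728781908653
side {'fx': 400.93990393694133, 'fy': 400.93990393694133, 'cx': 277.46368074028504, 'cy': 210.7348524559011, 'k1': -0.05950827799273801, 'rvec': array([ 2.32449749, -0.26646008,  0.13473434]), 'tvec': array([-0.50166643,  0.17329155,  1.01110736])}
top {'fx': 383.3507201817646, 'fy': 383.3507201817646, 'cx': 276.7670313138107, 'cy': 205.15942176170716, 'k1': 0.0026351726559110085, 'rvec': array([ 2.09422508, -2.15679987,  0.19540923]), 'tvec': array([6.34246014e-04, 5.60193540e-01, 1.30048732e+00])}
wrist {'fx': 372.7900381316561, 'fy': 372.7900381316561, 'cx': 285.2538281384258, 'cy': 220.46813448771874, 'k1': -0.004151812807807723, 'rvec': array([-2.37957836,  1.68399938,  0.23154187]), 'tvec': array([-0.67367603, -0.03532598,  0.37954475])}
```

View pics/side0.png

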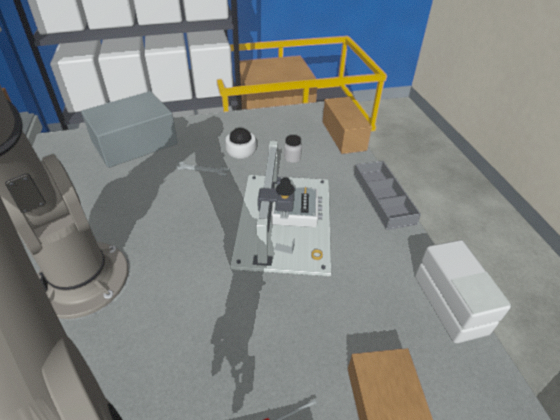

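View pics/top0.png

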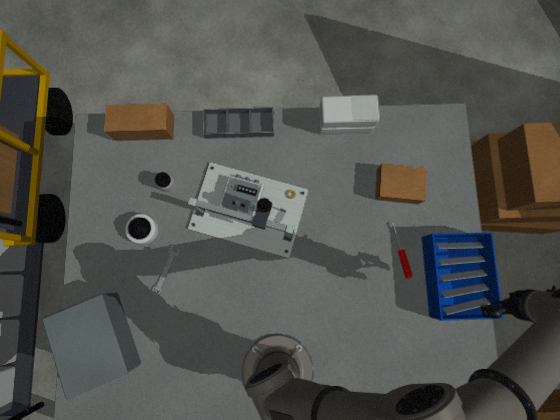

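View pics/wrist0.png

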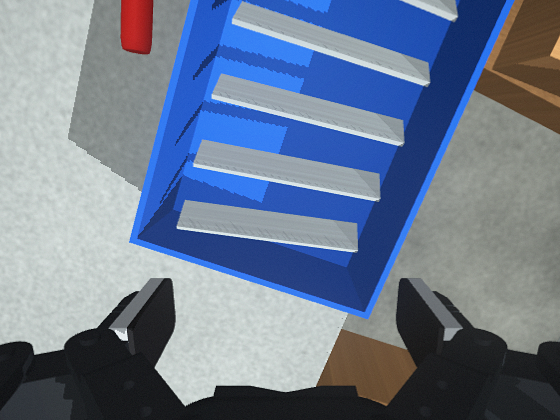

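The side view shows the stand at about (285,225) with its carriage near (275,198). In the top view the plate is around (248,210) and the knob at (264,205). I'll enlarge both.

```bash
python3 - <<'E'
import cv2
a=cv2.imread("pics/side0.png")[130:280,220:345]; cv2.imwrite("pics/side0c.png",cv2.resize(a,(500,600),interpolation=cv2.INTER_CUBIC))
a=cv2.imread("pics/top0.png")[155:265,180:320]; cv2.imwrite("pics/top0c.png",cv2.resize(a,(700,550),interpolation=cv2.INTER_CUBIC))
E
```

```text
(no output)
```

View pics/side0c.png

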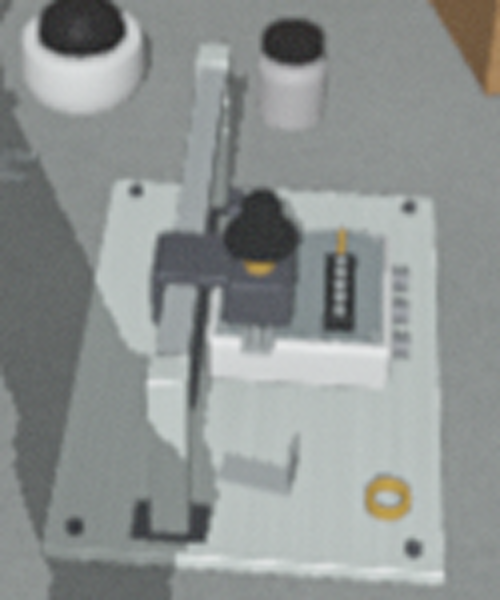

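View pics/top0c.png

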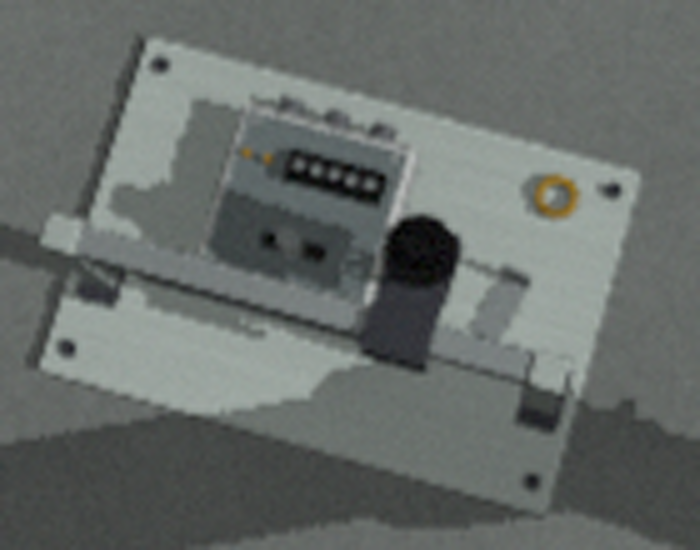

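The top crop shows the plate's corners at crop pixels (148,38), (640,175), (548,512) and (38,370). The knob is at (423,245), and a pale blob lies between two dark slot spots at (290,245). The side crop gives the same corners, with the knob top at (262,198). Next I fit the stand's pose from both views.

```bash
cat > h.py <<'E'
import numpy as np, cv2
from scipy.optimize import least_squares
from scipy.spatial.transform import Rotation as R
def proj(f,P):
    P=np.atleast_2d(np.asarray(P,float)); c=R.from_rotvec(f["rvec"]).apply(P)+f["tvec"]
    s=c[:,:2]/c[:,2:]; s=s*(1+f["k1"]*(s**2).sum(1))[:,None]
    return s*[f["fx"],f["fy"]]+[f["cx"],f["cy"]]
def ray(f,uv):
    K=np.array([[f["fx"],0,f["cx"]],[0,f["fy"],f["cy"]],[0,0,1]])
    s=cv2.undistortPoints(np.array([[uv]],float),K,np.array([f["k1"],0,0,0]))[0,0]
    M=R.from_rotvec(f["rvec"]).as_matrix(); o=-M.T@f["tvec"]; d=M.T@np.array([*s,1]); return o,d/np.linalg.norm(d)
def atz(f,uv,z):
    o,d=ray(f,uv); return o+d*(z-o[2])/d[2]
def tri(obs,x0=(0.5,0,0.1)):
    r=lambda X:np.concatenate([proj(f,X)[0]-uv for f,uv in obs]); s=least_squares(r,x0); return s.x,r(s.x)
def stand(p,P): # p=x,y,yaw
    return R.from_euler('z',p[2]).apply(np.atleast_2d(P))+[p[0],p[1],0]
E
python3 - <<'E'
from station import *
from h import *
T=grab_frame("top");S=grab_frame("side")
import pickle; pickle.dump((T,S),open("ts.pkl","wb"))
C=np.array([[.13,.19,.012],[.13,-.19,.012],[-.13,-.19,.012],[-.13,.19,.012]])
tu=np.array([[148,38],[640,175],[548,512],[38,370]])/5+[180,155]
su=np.array([[433,197],[443,575],[45,552],[115,182]])/4+[220,130]
for nm,use in(("T",[1,0]),("S",[0,1]),("TS",[1,1])):
    r=lambda p:np.concatenate([use[0]*(proj(T,stand(p,C))-tu).ravel(),use[1]*(proj(S,stand(p,C))-su).ravel()])
    s=least_squares(r,[.5,.05,0.2]); print(nm,s.x,np.round(s.fun,1))
k,res=tri([(T,np.array([423,247])/5+[180,155]),(S,np.array([262,200])/4+[220,130])]); print("knob",k,res)
print("knob in stand",R.from_euler('z',-s.x[2]).apply(k-[s.x[0],s.x[1],0]))
h=atz(T,np.array([290,245])/5+[180,155],.084);print("post?",h,R.from_euler('z',-s.x[2]).apply(h-[s.x[0],s.x[1],0]))
E
```

```text
T [ 0.55587766  0.08679677 -0.3044965 ] [-0.2 -0.5  0.4 -0.7 -0.1  0.8 -0.1  0.3 -0.   0.  -0.   0.  -0.  -0.
 -0.  -0. ]
S [ 0.55859535  0.08564028 -0.30320077] [ 0.  -0.   0.  -0.   0.   0.   0.  -0.   0.1  0.3  1.   0.3 -0.7 -0.5
 -0.4 -0.4]
TS [ 0.55758894  0.08614607 -0.30329483] [-0.1 -0.9  0.5 -1.3  0.1  0.3  0.1 -0.2 -0.2  0.2  0.6  0.2 -1.1 -0.5
 -0.8 -0.5]
knob [0.53641523 0.02205185 0.21113012] [ 0.06891303 -0.78764197 -0.60719762  0.12399931]
knob in stand [-0.00106451 -0.06749268  0.21113012]
post? [0.56194967 0.11752863 0.084     ] [-0.00521121  0.03125259  0.084     ]
```

```bash
python3 - <<'E'
from station import *
from h import *
f=grab_frame("wrist");s=read_state()
M=R.from_rotvec(f["rvec"]).as_matrix();c=-M.T@f["tvec"];Q=R.from_quat(s["orientation"])
print("cam in tool",Q.inv().apply(c-s["eef_pos"]));print("cam axes in tool",np.round(Q.inv().as_matrix()@M.T,3));print(Q.as_matrix().round(3))
# target hover
p=[.5576,.0861,-.3033]
k=stand(p,[0,-.0685,0.209])[0];print("knob",k)
d=k-s["eef_pos"];print("delta in tool mm",Q.inv().apply(d)*1000)
E
```

```text
cam in tool [ 0.06660134  0.00014411 -0.06999256]
cam axes in tool [[-0.    -0.964 -0.265]
 [ 1.     0.    -0.002]
 [ 0.002 -0.265  0.964]]
[[ 0.943  0.332 -0.   ]
 [ 0.332 -0.943  0.001]
 [-0.    -0.001 -1.   ]]
knob [0.53714102 0.02072661 0.209     ]
delta in tool mm [ 513.48366938 -515.86434999   94.84489278]
```

```bash
python3 -m jog '[[32.6,-33.5,0,0,0,0],[32.6,-33.5,0,0,0,0],[32.6,-33.5,0,0,0,0],[32.6,-33.5,0,0,0,0],[32.6,-33.5,0,0,0,0],[32.6,-33.5,0,0,0,0],[32.6,-33.5,0,0,0,0],[32.6,-33.5,0,0,0,0],[32.6,-33.5,0,0,0,0],[32.6,-33.5,0,0,0,0]]' 85; python3 -m jog '[[32.6,-33.5,0,0,0,0],[32.6,-33.5,0,0,0,0],[32.6,-33.5,0,0,0,0],[32.6,-33.5,0,0,0,0],[32.6,-33.5,0,0,0,0],[0,0,0,0,0,0.128],[0,0,0,0,0,0.128],[0,0,0,0,0,0.128],[0,0,0,0,0,0.128],[0,0,0,0,0,0.128]]'
```

```text
time_s: 1.3
eef_pos: [0.4209, -0.2106, 0.3042]
orientation: [0.986, 0.168, 0.0, 0.0]
wrist_force: [0.3, -0.9, -0.1]
opening: 0.997
time_s: 2.3
eef_pos: [0.5185, -0.0002, 0.3039]
orientation: [0.988, -0.153, 0.0, 0.0]
wrist_force: [0.3, 0.3, -0.2]
opening: 0.997
```

```bash
cat > shot.py <<'E'
import sys,pickle
from station import *
from h import *
f=grab_frame(sys.argv[2] if len(sys.argv)>2 else "wrist"); f["state"]=read_state(); n=sys.argv[1]
pickle.dump(f,open(f"pics/{n}.pkl","wb")); cv2.imwrite(f"pics/{n}.png",f["img"][:,:,::-1])
E
python3 shot.py w1; python3 -m jog '[[4,-31,0,0,0,0],[4,-31,0,0,0,0],[4,-32,0,0,0,0],[0,0,0,0,0,0]]'; python3 shot.py w2
```

```text
time_s: 2.75
eef_pos: [0.5588, 0.0911, 0.3041]
orientation: [0.989, -0.146, 0.0, -0.002]
wrist_force: [0.7, 1.4, -1.0]
opening: 0.998
```

View pics/w1.png

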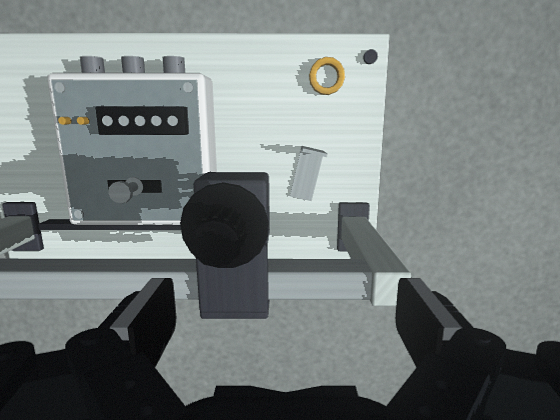

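View pics/w2.png

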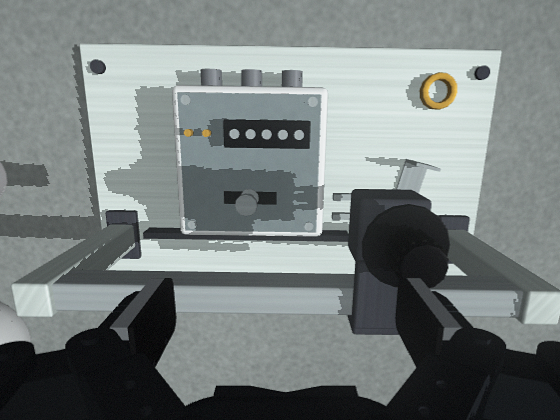

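Both views show the post's head: in w1 at about (119,191), in w2 at about (247,203). The fork's prongs show in w2 at (333–350, 197–217), and the knob top in w2 is at about (424,266). I'll enlarge these.

```bash
python3 - <<'E'
import cv2
a=cv2.imread("pics/w1.png")[150:280,80:280]; cv2.imwrite("pics/w1c.png",cv2.resize(a,None,fx=4,fy=4,interpolation=cv2.INTER_CUBIC))
a=cv2.imread("pics/w2.png")[160:300,200:460]; cv2.imwrite("pics/w2c.png",cv2.resize(a,None,fx=3,fy=3,interpolation=cv2.INTER_CUBIC))
E
```

```text
(no output)
```

View pics/w1c.png

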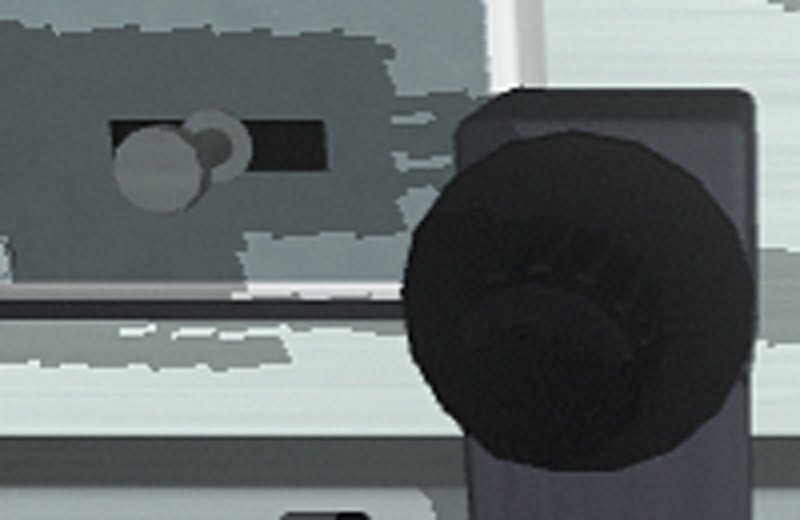

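View pics/w2c.png

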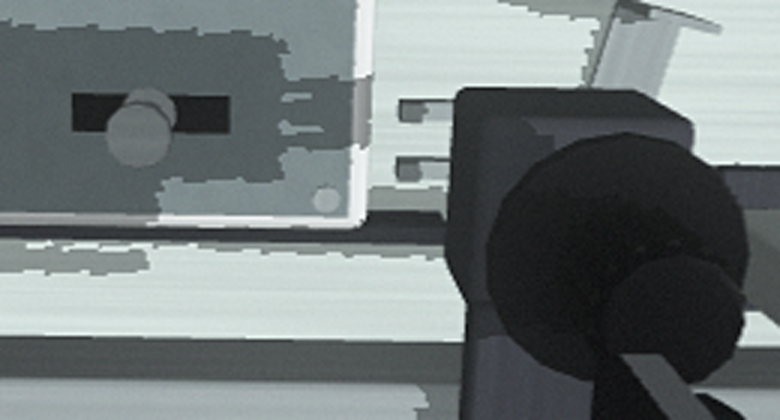

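```bash
python3 - <<'E'
import pickle
from h import *
a=pickle.load(open("pics/w1.pkl","rb"));b=pickle.load(open("pics/w2.pkl","rb"))
print(np.abs(a["state"]["joint_vel"]).max(),np.abs(b["state"]["joint_vel"]).max())
A=lambda u,v:np.array([u/4+80,v/4+150]);B=lambda u,v:np.array([u/3+200,v/3+160])
# refit stand pose with w1/w2 plate corner + unit corners? first triangulate
p=[.5576,.0861,-.3033]
to=lambda X:np.round(1000*R.from_euler('z',-p[2]).apply(np.array(X)-[p[0],p[1],0]),1)
for n,u,v in(("head",A(160,170),B(139,135)),("disc",A(579,302),B(618,256)),("knob",A(548,368),B(673,319))):
    X,r=tri([(a,u),(b,v)]);print(n,X.round(4),to(X),r.round(1))
for n,f,u,z in(("headA",a,A(160,170),.084),("headB",b,B(139,135),.084),("tipB",b,B(397.5,139),.087),("discA",a,A(579,302),.181),("discB",b,B(618,256),.181),("knobB",b,B(673,319),.209),("slotB",b,B(151,113),.052),("slotA",a,A(219,146),.052),("plate cornerB",b,(500,50),.012),("plcornerB2",b,(79,44),.012),("plA",a,(389,35),.012)):
    X=atz(f,u,z);print(n,X.round(4),to(X))
E
```

```text
0.24942213640767422 0.04206875446655187
head [0.5672 0.1218 0.0835] [-1.5 36.9 83.5] [ 0.  -0.1 -0.   0.1]
disc [0.5382 0.0278 0.1792] [ -1.1 -61.4 179.2] [ 0.  -0.3 -0.   0.3]
knob [0.5374 0.0275 0.2066] [ -1.7 -61.9 206.6] [-0.1  0.6  0.1 -0.6]
headA [0.5672 0.1216 0.084 ] [-1.4 36.7 84. ]
headB [0.5674 0.1217 0.084 ] [-1.3 36.9 84. ]
tipB [0.5473 0.0562 0.087 ] [ -0.9 -31.6  87. ]
discA [0.5385 0.0275 0.181 ] [ -0.7 -61.7 181. ]
discB [0.5392 0.0282 0.181 ] [ -0.3 -60.8 181. ]
knobB [0.5384 0.0282 0.209 ] [ -1.1 -61.  209. ]
slotB [0.5666 0.1217 0.052 ] [-2.  36.7 52. ]
slotA [0.5665 0.1227 0.052 ] [-2.4 37.6 52. ]
plate cornerB [ 0.6235 -0.1281  0.012 ] [ 126.9 -184.7   12. ]
plcornerB2 [0.7373 0.2312 0.012 ] [128.2 192.2  12. ]
plA [ 0.6218 -0.1294  0.012 ] [ 125.6 -186.5   12. ]
```

```bash
python3 -m jog '[[-0.5,22,0,0,0,0],[-0.5,22,0,0,0,0.011],[-0.5,22,0,0,0,0],[0,0,14,0,0,0],[0,0,14,0,0,0],[0,0,14,0,0,0],[0,0,0,0,0,0],[0,0,0,0,0,0]]' ; python3 shot.py w3
```

```text
time_s: 3.6
eef_pos: [0.5365, 0.0242, 0.2613]
orientation: [0.988, -0.155, -0.001, -0.0]
wrist_force: [0.0, -0.3, 0.4]
opening: 0.999
```

View pics/w3.png

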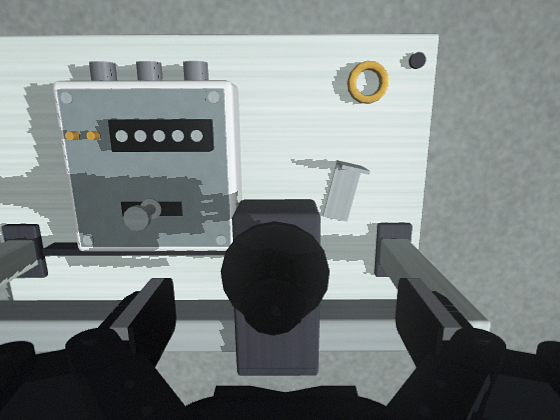

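The knob sits between the open fingers at about (275,290), roughly 3.5 mm towards +y of the gripper centre at u≈286. I'll correct that and close gently.

```bash
python3 -m jog '[[0,-3.5,0,0,0,0.0],[0,0,0,0,0,0],[0,0,0,0,0,0],[0,0,0,0,0,0],[0,0,0,0,0,0],[0,0,0,0,0,0],[0,0,0,0,0,0]]' 20 20; python3 shot.py w4
```

```text
time_s: 4.35
eef_pos: [0.5379, 0.027, 0.2621]
orientation: [0.988, -0.155, 0.0, -0.0]
wrist_force: [0.2, 0.5, 0.2]
opening: 0.277
```

View pics/w4.png

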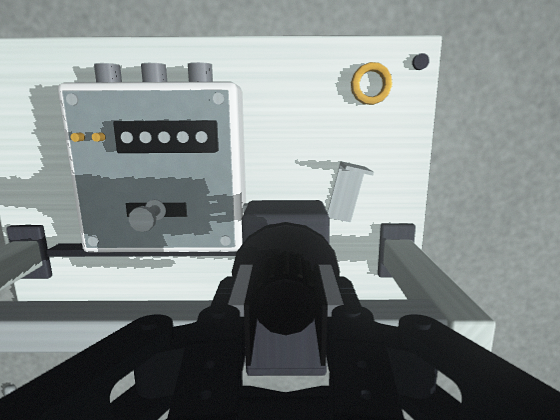

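The fingers closed at 23.7 mm, so they hold the 24 mm knob. Now I press.

```bash
python3 -m jog '[[0,0,3,0,0,0],[0,0,3,0,0,0],[0,0,0,0,0,0]]';python3 -m jog '[[0,0,3,0,0,0],[0,0,3,0,0,0],[0,0,0,0,0,0],[0,0,0,0,0,0]]'
```

```text
time_s: 4.7
eef_pos: [0.5379, 0.0269, 0.2557]
orientation: [0.988, -0.155, 0.0, -0.0]
wrist_force: [0.7, 0.6, 3.1]
opening: 0.27
time_s: 5.1
eef_pos: [0.5379, 0.0269, 0.2501]
orientation: [0.988, -0.156, 0.0, -0.0]
wrist_force: [-1.4, 1.0, 5.9]
opening: 0.267
```

```bash
python3 -m jog '[[0,0,1,0,0,0],[0,0,0,0,0,0]]';python3 -m jog '[[0,0,1,0,0,0],[0,0,0,0,0,0]]'; python3 -m jog '[[0,0,0,0,0,0]]';python3 shot.py s5 side; python3 shot.py w5; python3 - <<'E'
import cv2
a=cv2.imread("pics/s5.png")[150:250,225:345]; cv2.imwrite("pics/s5c.png",cv2.resize(a,None,fx=5,fy=5,interpolation=cv2.INTER_CUBIC))
a=cv2.imread("pics/w5.png")[150:360,120:400]; cv2.imwrite("pics/w5c.png",cv2.resize(a,None,fx=2.8,fy=2.8,interpolation=cv2.INTER_CUBIC))
E
```

```text
time_s: 5.3
eef_pos: [0.5379, 0.0269, 0.2491]
orientation: [0.988, -0.155, 0.0, -0.0]
wrist_force: [-0.7, 1.1, 5.7]
opening: 0.272
time_s: 5.5
eef_pos: [0.5379, 0.0269, 0.2482]
orientation: [0.988, -0.155, 0.0, -0.0]
wrist_force: [-1.3, 0.1, 6.8]
opening: 0.269
time_s: 5.6
eef_pos: [0.5379, 0.0269, 0.2483]
orientation: [0.988, -0.155, 0.0, -0.0]
wrist_force: [-0.7, 0.9, 6.7]
opening: 0.271
```

View pics/w5c.png

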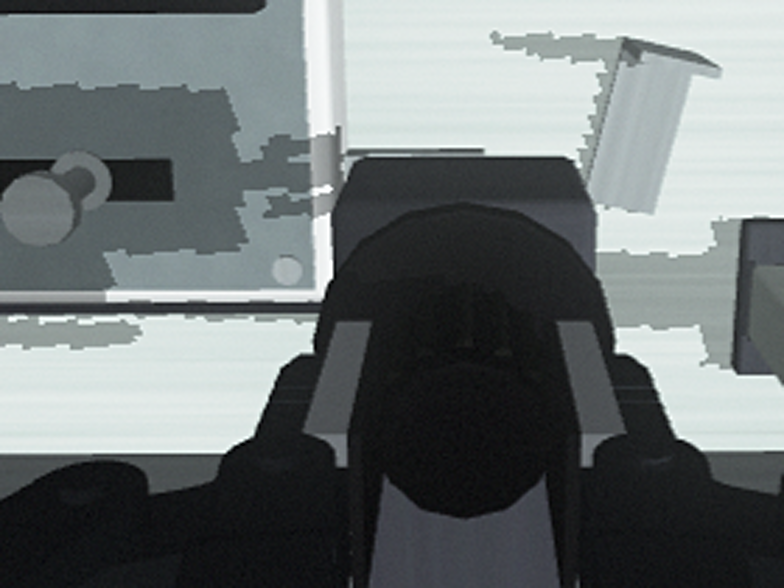

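View pics/s5c.png

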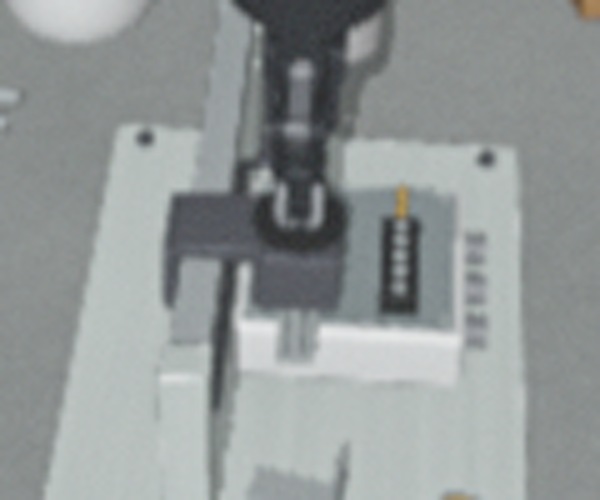

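The knob hasn't slipped in the grip: its position in the frame is unchanged from w4. With the TCP 13.8 mm down and 6.7 N of spring force, the hook is beyond 9.5 mm. Fork tip to post axis is about 68 mm, so the travel should be about 83–84 mm. I'll slide part of the way and watch the forces.

```bash
python3 -m jog '[[0,-3,0,0,0,0],[0,-6,0,0,0,0],[-0.1,-8,0,0,0,0],[0,-8,0,0,0,0]]'; python3 -m jog '[[-0.1,-8,0,0,0,0],[0,-8,0,0,0,0],[-0.1,-6,0,0,0,0],[0,-3,0,0,0,0],[0,0,0,0,0,0],[0,0,0,0,0,0]]'; python3 shot.py w6; python3 shot.py s6 side; python3 - <<'E'
import cv2
a=cv2.imread("pics/s6.png")[150:250,225:345]; cv2.imwrite("pics/s6c.png",cv2.resize(a,None,fx=5,fy=5,interpolation=cv2.INTER_CUBIC))
a=cv2.imread("pics/w6.png")[150:360,120:400]; cv2.imwrite("pics/w6c.png",cv2.resize(a,None,fx=2.8,fy=2.8,interpolation=cv2.INTER_CUBIC))
E
```

```text
time_s: 6.1
eef_pos: [0.5453, 0.0501, 0.2482]
orientation: [0.988, -0.156, -0.0, 0.001]
wrist_force: [-2.2, -1.1, 7.5]
opening: 0.266
time_s: 6.7
eef_pos: [0.5531, 0.0749, 0.2483]
orientation: [0.988, -0.155, 0.0, -0.0]
wrist_force: [-1.4, 1.4, 5.5]
opening: 0.267
```

View pics/w6c.png

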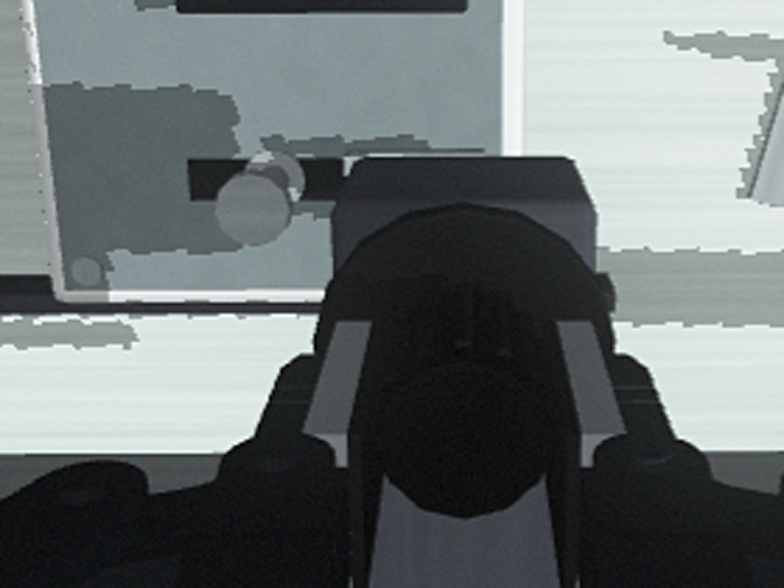

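View pics/s6c.png

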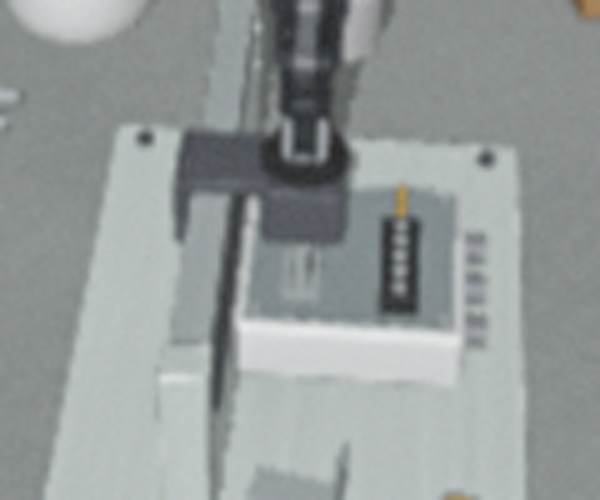

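```bash
python3 - <<'E'
import pickle
from h import *
for n,u in(("w5",(39.5/2.8+120,209/2.8+150)),("w6",(254/2.8+120,208/2.8+150))):
    f=pickle.load(open(f"pics/{n}.pkl","rb"));s=f["state"]
    X=atz(f,u,.084);print(n,X.round(4),(1000*R.from_quat(s["orientation"]).inv().apply(X-s["eef_pos"])).round(1))
E
```

```text
w5 [0.5676 0.1212 0.084 ] [ -0.8 -98.8 164.3]
w6 [0.5676 0.1214 0.084 ] [ -0.6 -48.6 164.3]
```

About 33.6 mm remains. I'll go slower now, watching for a bump as the lips pass under the head.

```bash
python3 -m jog '[[0,-3,0,0,0,0],[0,-3,0,0,0,0],[0,-3,0,0,0,0],[0,0,0,0,0,0]]'; python3 -m jog '[[0,-3,0,0,0,0],[-0.1,-3,0,0,0,0],[0,-3,0,0,0,0],[0,0,0,0,0,0]]'; python3 -m jog '[[0,-3,0,0,0,0],[-0.1,-3,0,0,0,0],[0,-3,0,0,0,0],[0,0,0,0,0,0],[0,0,0,0,0,0]]'; python3 -m jog '[[0,0,0,0,0,0]]'
```

```text
time_s: 7.2
eef_pos: [0.5558, 0.0832, 0.2483]
orientation: [0.988, -0.155, 0.0, 0.0]
wrist_force: [-0.6, 0.0, 6.6]
opening: 0.272
time_s: 7.6
eef_pos: [0.5585, 0.0918, 0.2482]
orientation: [0.988, -0.155, 0.0, 0.0]
wrist_force: [-1.1, 0.5, 5.8]
opening: 0.271
time_s: 8.1
eef_pos: [0.5612, 0.1003, 0.2483]
orientation: [0.988, -0.155, 0.0, -0.0]
wrist_force: [-1.8, 0.2, 6.1]
opening: 0.272
time_s: 8.2
eef_pos: [0.5612, 0.1003, 0.2483]
orientation: [0.988, -0.155, 0.0, -0.0]
wrist_force: [-1.4, 0.0, 6.3]
opening: 0.268
```

```bash
python3 -m jog '[[0,-1.5,0,0,0,0],[0,-1.5,0,0,0,0],[0,0,0,0,0,0]]'; python3 -m jog '[[0,-1,0,0,0,0],[0,0,0,0,0,0]]'; python3 -m jog '[[0,-0.5,0,0,0,0],[0,0,0,0,0,0]]';python3 shot.py w7;  python3 - <<'E'
import cv2
a=cv2.imread("pics/w7.png")[190:290,200:350]; cv2.imwrite("pics/w7c.png",cv2.resize(a,None,fx=5,fy=5,interpolation=cv2.INTER_CUBIC))
E
```

```text
time_s: 8.5
eef_pos: [0.562, 0.1029, 0.2482]
orientation: [0.988, -0.156, 0.0, 0.0]
wrist_force: [-0.8, -2.0, 7.6]
opening: 0.267
time_s: 8.7
eef_pos: [0.5623, 0.1037, 0.2482]
orientation: [0.988, -0.156, 0.0, 0.0]
wrist_force: [-1.7, -0.9, 7.1]
opening: 0.273
time_s: 8.9
eef_pos: [0.5624, 0.1041, 0.2482]
orientation: [0.988, -0.156, 0.0, 0.0]
wrist_force: [-1.6, -0.0, 7.8]
opening: 0.271
```

View pics/w7c.png

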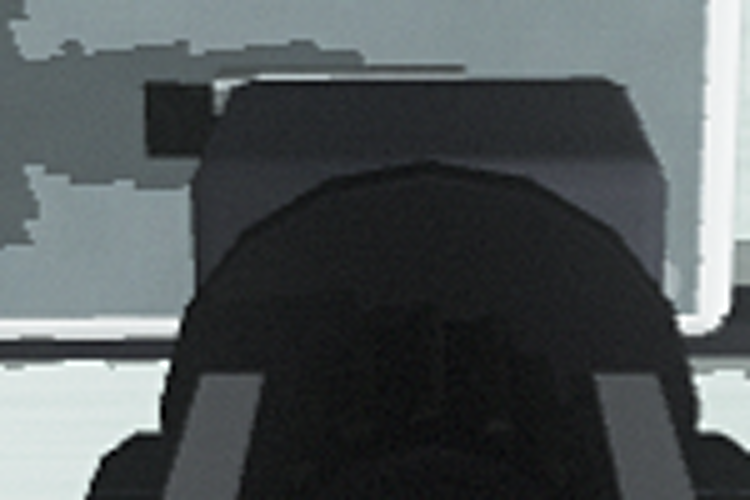

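```bash
python3 -m jog '[[0,-0.5,0,0,0,0],[0,0,0,0,0,0]]'; python3 -m jog '[[0,-0.5,0,0,0,0],[0,0,0,0,0,0]]';  python3 -m jog '[[0,-0.5,0,0,0,0],[0,0,0,0,0,0]]'; python3 -m jog '[[0,0,0,0,0,0]]'
```

```text
time_s: 9.15
eef_pos: [0.5625, 0.1046, 0.2482]
orientation: [0.988, -0.156, 0.0, 0.0]
wrist_force: [-1.3, -0.9, 7.5]
opening: 0.269
time_s: 9.35
eef_pos: [0.5627, 0.105, 0.2482]
orientation: [0.988, -0.156, 0.0, 0.0]
wrist_force: [-2.0, -0.5, 6.5]
opening: 0.272
time_s: 9.55
eef_pos: [0.5628, 0.1055, 0.2482]
orientation: [0.988, -0.156, 0.0, 0.0]
wrist_force: [-2.7, -0.6, 7.4]
opening: 0.27
time_s: 9.65
eef_pos: [0.5628, 0.1055, 0.2482]
orientation: [0.988, -0.156, 0.0, 0.0]
wrist_force: [-0.1, -0.7, 6.9]
opening: 0.269
```

```bash
python3 -m jog '[[0,-0.4,0,0,0,0],[0,0,0,0,0,0]]'; python3 -m jog '[[0,0,0,0,0,0]]'
```

```text
time_s: 9.85
eef_pos: [0.563, 0.1059, 0.2482]
orientation: [0.988, -0.156, 0.0, 0.0]
wrist_force: [-2.2, -1.1, 7.2]
opening: 0.271
time_s: 9.95
eef_pos: [0.563, 0.1059, 0.2482]
orientation: [0.988, -0.156, 0.0, 0.0]
wrist_force: [-1.4, -0.9, 7.3]
opening: 0.271
```

```bash
python3 -m jog '[[0,-0.4,0,0,0,0],[0,0,0,0,0,0]]'; python3 -m jog '[[0,0,0,0,0,0]]'; python3 -m jog '[[0,-0.4,0,0,0,0],[0,0,0,0,0,0]]'; python3 -m jog '[[0,0,0,0,0,0]]'
```

```text
time_s: 10.15
eef_pos: [0.5631, 0.1063, 0.2482]
orientation: [0.988, -0.156, 0.0, 0.0]
wrist_force: [-1.3, -0.4, 7.0]
opening: 0.272
time_s: 10.25
eef_pos: [0.5631, 0.1063, 0.2482]
orientation: [0.988, -0.156, 0.0, 0.0]
wrist_force: [-1.8, -1.0, 8.0]
opening: 0.269
time_s: 10.45
eef_pos: [0.5632, 0.1067, 0.2482]
orientation: [0.988, -0.156, 0.0, 0.0]
wrist_force: [-2.3, -0.1, 8.1]
opening: 0.268
time_s: 10.55
eef_pos: [0.5632, 0.1067, 0.2482]
orientation: [0.988, -0.156, 0.0, 0.0]
wrist_force: [-2.4, -0.8, 6.3]
opening: 0.27
```

```bash
python3 -m jog '[[0,-0.4,0,0,0,0],[0,0,0,0,0,0]]'; python3 -m jog '[[0,0,0,0,0,0]]'
```

```text
time_s: 10.75
eef_pos: [0.5633, 0.107, 0.2482]
orientation: [0.988, -0.156, 0.0, 0.0]
wrist_force: [-1.3, -1.6, 7.2]
opening: 0.272
time_s: 10.85
eef_pos: [0.5633, 0.1071, 0.2482]
orientation: [0.988, -0.156, 0.0, 0.0]
wrist_force: [-0.9, -1.6, 6.6]
opening: 0.27
```

```bash
python3 -m jog '[[0,-0.3,0,0,0,0],[0,0,0,0,0,0]]'; python3 -m jog '[[0,0,0,0,0,0]]'; python3 -m jog '[[0,-0.3,0,0,0,0],[0,0,0,0,0,0]]'; python3 -m jog '[[0,0,0,0,0,0]]'
```

```text
time_s: 11.05
eef_pos: [0.5635, 0.1073, 0.2482]
orientation: [0.988, -0.156, 0.0, 0.0]
wrist_force: [-1.5, -1.8, 6.4]
opening: 0.266
time_s: 11.15
eef_pos: [0.5634, 0.1073, 0.2482]
orientation: [0.988, -0.156, 0.0, 0.0]
wrist_force: [-2.8, -0.5, 7.9]
opening: 0.272
time_s: 11.35
eef_pos: [0.5635, 0.1076, 0.2483]
orientation: [0.988, -0.156, 0.0, 0.0]
wrist_force: [-2.4, -1.3, 6.8]
opening: 0.269
time_s: 11.45
eef_pos: [0.5635, 0.1076, 0.2482]
orientation: [0.988, -0.156, 0.0, 0.0]
wrist_force: [-2.0, -1.2, 7.0]
opening: 0.269
```

```bash
python3 -m jog '[[0,-0.3,0,0,0,0],[0,0,0,0,0,0]]'; python3 -m jog '[[0,0,0,0,0,0]]'
```

```text
time_s: 11.65
eef_pos: [0.5636, 0.1079, 0.2482]
orientation: [0.988, -0.156, 0.0, 0.0]
wrist_force: [-1.1, -1.2, 6.8]
opening: 0.269
time_s: 11.75
eef_pos: [0.5636, 0.1079, 0.2482]
orientation: [0.988, -0.156, 0.0, 0.0]
wrist_force: [-1.4, -0.4, 6.9]
opening: 0.272
```

```bash
python3 -m jog '[[0,-0.3,0,0,0,0],[0,0,0,0,0,0]]'; python3 -m jog '[[0,0,0,0,0,0]]'; python3 -m jog '[[0,-0.3,0,0,0,0],[0,0,0,0,0,0]]'; python3 -m jog '[[0,0,0,0,0,0]]'; python3 shot.py w8; python3 - <<'E'
import cv2,numpy as np
a=cv2.imread("pics/w8.png")[190:290,200:350];b=cv2.imread("pics/w7.png")[190:290,200:350]
cv2.imwrite("pics/w8c.png",cv2.resize(a,None,fx=5,fy=5,interpolation=cv2.INTER_CUBIC))
E
```

```text
time_s: 11.95
eef_pos: [0.5637, 0.1082, 0.2482]
orientation: [0.988, -0.156, 0.0, 0.0]
wrist_force: [-1.3, -1.3, 7.4]
opening: 0.271
time_s: 12.05
eef_pos: [0.5637, 0.1081, 0.2482]
orientation: [0.988, -0.156, 0.0, 0.0]
wrist_force: [-1.8, -0.4, 7.1]
opening: 0.268
time_s: 12.25
eef_pos: [0.5638, 0.1083, 0.2482]
orientation: [0.988, -0.156, 0.0, 0.0]
wrist_force: [-2.7, -1.8, 7.0]
opening: 0.272
time_s: 12.35
eef_pos: [0.5637, 0.1083, 0.2482]
orientation: [0.988, -0.156, 0.0, 0.0]
wrist_force: [-1.4, -1.6, 7.3]
opening: 0.271
```

View pics/w8c.png

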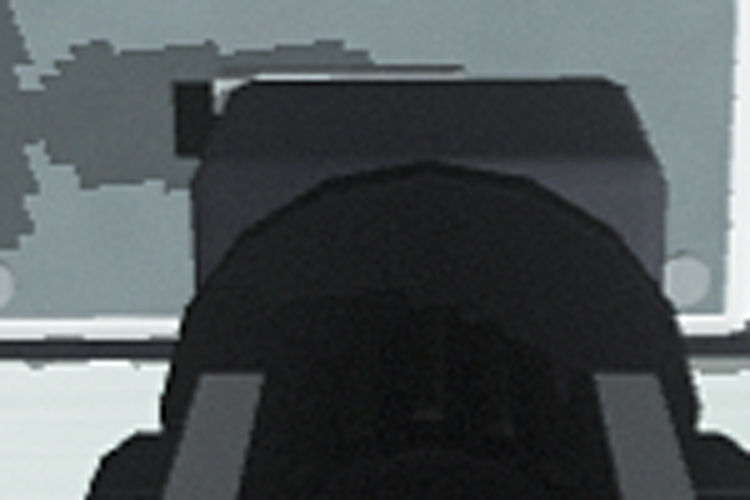

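```bash
python3 -m jog '[[0,-0.3,0,0,0,0],[0,0,0,0,0,0]]'; python3 -m jog '[[0,0,0,0,0,0]]'; python3 -m jog '[[0,0,0,0,0,0]]'
```

```text
time_s: 12.6
eef_pos: [0.5638, 0.1084, 0.2482]
orientation: [0.988, -0.156, 0.0, 0.001]
wrist_force: [-1.6, -1.6, 7.6]
opening: 0.269
time_s: 12.7
eef_pos: [0.5638, 0.1084, 0.2482]
orientation: [0.988, -0.156, 0.0, 0.001]
wrist_force: [-1.8, -1.9, 8.4]
opening: 0.273
time_s: 12.8
eef_pos: [0.5638, 0.1084, 0.2482]
orientation: [0.988, -0.156, 0.0, 0.001]
wrist_force: [-2.5, -1.4, 9.0]
opening: 0.27
```

```bash
python3 -m jog '[[0,-0.3,0,0,0,0],[0,0,0,0,0,0]]'; python3 -m jog '[[0,0,0,0,0,0]]'; python3 -m jog '[[0,0,0,0,0,0]]'
```

```text
time_s: 13.0
eef_pos: [0.5638, 0.1085, 0.2482]
orientation: [0.988, -0.156, -0.0, 0.001]
wrist_force: [-3.2, -1.9, 8.4]
opening: 0.266
time_s: 13.1
eef_pos: [0.5638, 0.1085, 0.2482]
orientation: [0.988, -0.156, -0.0, 0.001]
wrist_force: [-2.7, -2.0, 7.5]
opening: 0.27
time_s: 13.2
eef_pos: [0.5638, 0.1085, 0.2482]
orientation: [0.988, -0.156, -0.0, 0.001]
wrist_force: [-3.5, -2.5, 8.2]
opening: 0.269
```

```bash
python3 -m jog '[[0,-0.4,0,0,0,0],[0,0,0,0,0,0]]'; python3 -m jog '[[0,0,0,0,0,0]]'; python3 -m jog '[[0,0,0,0,0,0]]'
```

```text
time_s: 13.4
eef_pos: [0.5639, 0.1086, 0.2482]
orientation: [0.988, -0.156, -0.0, 0.001]
wrist_force: [-3.1, -2.7, 8.8]
opening: 0.265
time_s: 13.5
eef_pos: [0.5639, 0.1086, 0.2482]
orientation: [0.988, -0.156, -0.0, 0.001]
wrist_force: [-2.5, -2.4, 8.8]
opening: 0.27
time_s: 13.6
eef_pos: [0.5639, 0.1086, 0.2482]
orientation: [0.988, -0.156, -0.0, 0.001]
wrist_force: [-2.8, -3.2, 9.3]
opening: 0.268
```

The throat is on the stem: the TCP has stalled while the command moved on, and the back force rose from about 1.5 N to about 3.6 N. I'll ease the push and then let the knob up.

```bash
python3 -m jog '[[0,0.5,0,0,0,0],[0,0,0,0,0,0]]'; python3 -m jog '[[0,0,-1,0,0,0],[0,0,-1,0,0,0],[0,0,-1,0,0,0],[0,0,0,0,0,0]]'; python3 -m jog '[[0,0,-1,0,0,0],[0,0,-1,0,0,0],[0,0,0,0,0,0]]'
```

```text
time_s: 13.8
eef_pos: [0.5638, 0.1085, 0.2482]
orientation: [0.988, -0.156, 0.0, 0.001]
wrist_force: [-2.6, -1.7, 7.3]
opening: 0.27
time_s: 14.2
eef_pos: [0.5638, 0.1086, 0.2509]
orientation: [0.988, -0.156, -0.0, 0.001]
wrist_force: [-1.3, -3.7, 5.8]
opening: 0.271
time_s: 14.5
eef_pos: [0.5638, 0.1087, 0.2529]
orientation: [0.988, -0.156, -0.0, 0.0]
wrist_force: [-0.9, -5.3, 3.5]
opening: 0.27
```

```bash
python3 -m jog '[[0,0.5,0,0,0,0],[0,0,0,0,0,0]]'; python3 -m jog '[[0,0,0,0,0,0]]'; python3 shot.py s9 side; python3 shot.py w9; python3 - <<'E'
import cv2
a=cv2.imread("pics/s9.png")[140:240,235:355]; cv2.imwrite("pics/s9c.png",cv2.resize(a,None,fx=5,fy=5,interpolation=cv2.INTER_CUBIC))
E
```

```text
time_s: 14.7
eef_pos: [0.5638, 0.1087, 0.2529]
orientation: [0.988, -0.156, 0.0, 0.0]
wrist_force: [-0.1, -4.3, 2.3]
opening: 0.271
time_s: 14.8
eef_pos: [0.5638, 0.1087, 0.2529]
orientation: [0.988, -0.156, 0.0, 0.0]
wrist_force: [-0.5, -5.6, 3.8]
opening: 0.265
```

View pics/s9c.png

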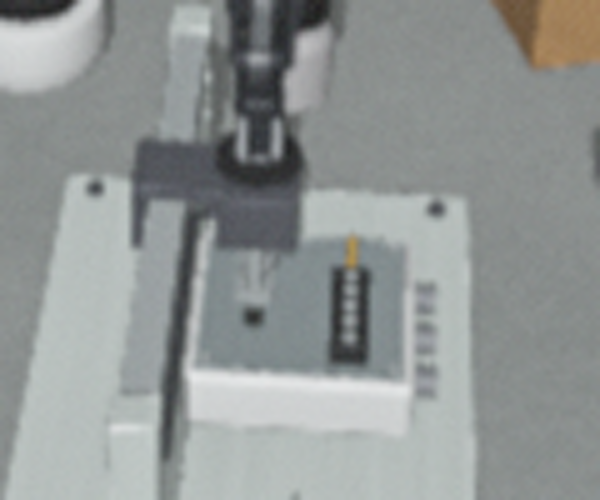

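View pics/w9.png

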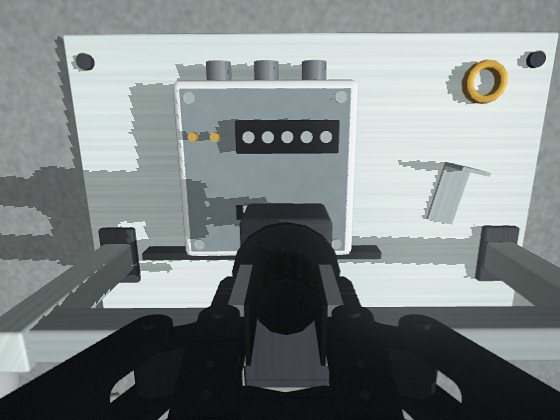

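```bash
python3 -m jog '[[0,0.5,0,0,0,0],[0,0,0,0,0,0]]'; python3 -m jog '[[0,0.4,0,0,0,0],[0,0,0,0,0,0]]'; python3 -m jog '[[0,0,0,0,0,0]]'
```

```text
time_s: 15.1
eef_pos: [0.5638, 0.1086, 0.2529]
orientation: [0.988, -0.155, 0.0, -0.0]
wrist_force: [1.1, -4.5, 1.9]
opening: 0.272
time_s: 15.3
eef_pos: [0.5637, 0.1085, 0.253]
orientation: [0.988, -0.155, 0.0, -0.0]
wrist_force: [1.1, -3.7, 1.5]
opening: 0.274
time_s: 15.4
eef_pos: [0.5637, 0.1085, 0.2531]
orientation: [0.988, -0.155, 0.0, -0.0]
wrist_force: [1.8, -2.5, 1.7]
opening: 0.269
```

```bash
python3 shot.py w10; python3 - <<'E'
import cv2,numpy as np
o=[]
for n in("w4","w5","w8","w9","w10"):
    a=cv2.imread(f"pics/{n}.png")[215:345,225:345]; a=np.clip(a.astype(float)*3,0,255).astype(np.uint8); o.append(cv2.resize(a,None,fx=3,fy=3,interpolation=cv2.INTER_CUBIC))
cv2.imwrite("pics/cmpA.png",np.hstack(o[:2])); cv2.imwrite("pics/cmpB.png",np.hstack([o[2],o[4]]))
E
```

```text
(no output)
```

View pics/cmpA.png

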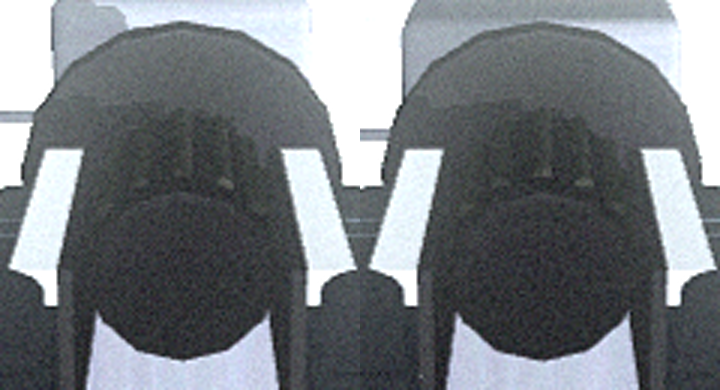

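View pics/cmpB.png

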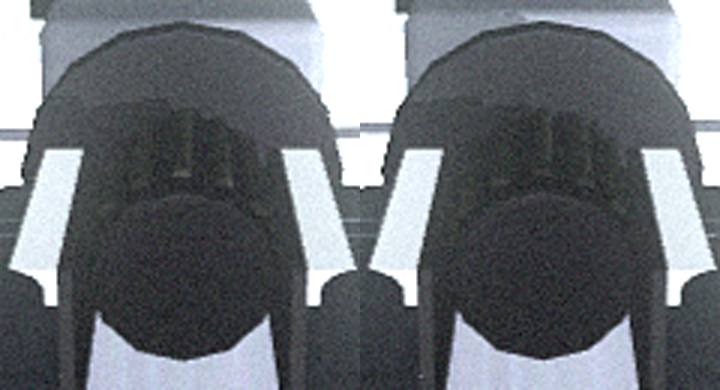

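No slip shows in the grip, so by the TCP the plunger is at about 9 mm, yet I feel it pulling up on something. That could be the head sitting on the lips. Before letting go, I'll press again and push forward a bit further to make sure the fork is home.

```bash
python3 -m jog '[[0,0,2,0,0,0],[0,0,2,0,0,0],[0,0,0,0,0,0]]'; python3 -m jog '[[0,0,0,0,0,0]]'; python3 -m jog '[[0,-0.5,0,0,0,0],[0,-0.5,0,0,0,0],[0,0,0,0,0,0]]'; python3 -m jog '[[0,0,0,0,0,0]]'
```

```text
time_s: 15.75
eef_pos: [0.5637, 0.1085, 0.2494]
orientation: [0.988, -0.155, 0.0, -0.0]
wrist_force: [0.9, -2.0, 5.6]
opening: 0.272
time_s: 15.85
eef_pos: [0.5637, 0.1084, 0.2494]
orientation: [0.988, -0.155, 0.0, -0.0]
wrist_force: [1.8, -2.2, 5.2]
opening: 0.271
time_s: 16.15
eef_pos: [0.5638, 0.1086, 0.2494]
orientation: [0.988, -0.156, 0.0, 0.0]
wrist_force: [-0.7, -5.2, 6.3]
opening: 0.27
time_s: 16.25
eef_pos: [0.5638, 0.1087, 0.2493]
orientation: [0.988, -0.156, 0.0, 0.0]
wrist_force: [-0.8, -4.3, 6.3]
opening: 0.271
```

```bash
python3 -m jog '[[0,-0.4,0,0,0,0],[0,0,0,0,0,0]]'; python3 -m jog '[[0,-0.4,0,0,0,0],[0,0,0,0,0,0]]';python3 -m jog '[[0,0,0,0,0,0]]'
```

```text
time_s: 16.45
eef_pos: [0.5638, 0.1087, 0.2493]
orientation: [0.988, -0.156, 0.0, 0.001]
wrist_force: [0.4, -4.6, 6.8]
opening: 0.269
time_s: 16.65
eef_pos: [0.5639, 0.1089, 0.2493]
orientation: [0.988, -0.156, -0.0, 0.001]
wrist_force: [-1.3, -5.7, 6.3]
opening: 0.268
time_s: 16.75
eef_pos: [0.5639, 0.1089, 0.2493]
orientation: [0.988, -0.156, -0.0, 0.001]
wrist_force: [-1.0, -5.6, 7.2]
opening: 0.271
```

```bash
python3 -m jog '[[0,0.6,0,0,0,0],[0,0.6,0,0,0,0],[0,0,0,0,0,0]]'; python3 -m jog '[[0,0,-1,0,0,0],[0,0,0,0,0,0]]'; python3 -m jog '[[0,0,-1,0,0,0],[0,0,0,0,0,0]]'; python3 -m jog '[[0,0,-1,0,0,0],[0,0,0,0,0,0]]'; python3 -m jog '[[0,0,0,0,0,0]]'
```

```text
time_s: 17.05
eef_pos: [0.5637, 0.1086, 0.2494]
orientation: [0.988, -0.156, 0.0, -0.0]
wrist_force: [0.3, -5.1, 5.6]
opening: 0.274
time_s: 17.25
eef_pos: [0.5637, 0.1085, 0.2502]
orientation: [0.988, -0.156, 0.0, 0.0]
wrist_force: [1.1, -3.9, 5.7]
opening: 0.269
time_s: 17.45
eef_pos: [0.5638, 0.1086, 0.2511]
orientation: [0.988, -0.156, 0.0, 0.0]
wrist_force: [1.6, -3.5, 5.0]
opening: 0.272
time_s: 17.65
eef_pos: [0.5637, 0.1086, 0.252]
orientation: [0.988, -0.156, 0.0, 0.0]
wrist_force: [2.1, -4.2, 2.7]
opening: 0.264
time_s: 17.75
eef_pos: [0.5637, 0.1086, 0.252]
orientation: [0.988, -0.156, 0.0, 0.0]
wrist_force: [1.8, -3.9, 4.1]
opening: 0.271
```

```bash
python3 -m jog '[[0,0.6,0,0,0,0],[0,0,0,0,0,0]]'; python3 -m jog '[[0,0.4,0,0,0,0],[0,0,0,0,0,0]]'; python3 -m jog '[[0,0,0,0,0,0]]'
```

```text
time_s: 17.95
eef_pos: [0.5637, 0.1084, 0.252]
orientation: [0.988, -0.155, 0.0, -0.0]
wrist_force: [2.9, -2.4, 4.2]
opening: 0.27
time_s: 18.15
eef_pos: [0.5636, 0.1082, 0.2521]
orientation: [0.988, -0.155, 0.0, -0.0]
wrist_force: [2.3, -1.8, 4.1]
opening: 0.273
time_s: 18.25
eef_pos: [0.5636, 0.1082, 0.2521]
orientation: [0.988, -0.155, 0.0, -0.0]
wrist_force: [3.0, -0.6, 3.7]
opening: 0.27
```

```bash
python3 -m jog '[[0.3,0,-1,0,0,0],[0,0,0,0,0,0]]'; python3 -m jog '[[0,0,-1,0,0,0],[0,0,0,0,0,0]]'; python3 -m jog '[[0,0,0,0,0,0]]'
```

```text
time_s: 18.45
eef_pos: [0.5636, 0.1081, 0.2531]
orientation: [0.988, -0.155, 0.0, -0.0]
wrist_force: [2.1, 0.2, 4.7]
opening: 0.272
time_s: 18.65
eef_pos: [0.5636, 0.108, 0.2541]
orientation: [0.988, -0.155, 0.0, -0.0]
wrist_force: [2.6, -0.6, 5.1]
opening: 0.262
time_s: 18.75
eef_pos: [0.5636, 0.108, 0.254]
orientation: [0.988, -0.155, 0.0, -0.0]
wrist_force: [2.4, 0.8, 5.3]
opening: 0.268
```

That cleared it: at 8.1 mm the spring force is still about 5 N, so the lips have passed the head. The earlier effect was friction from pushing on the stem. I'll nudge the fork back to light contact and then rise further.

```bash
python3 -m jog '[[0,-0.6,0,0,0,0],[0,0,0,0,0,0]]'; python3 -m jog '[[0,-0.3,-0.5,0,0,0],[0,0,0,0,0,0]]'; python3 -m jog '[[0,0,-0.5,0,0,0],[0,0,0,0,0,0]]'; python3 -m jog '[[0,0,0,0,0,0]]'
```

```text
time_s: 18.95
eef_pos: [0.5636, 0.1081, 0.2538]
orientation: [0.988, -0.155, -0.0, 0.0]
wrist_force: [1.3, -0.4, 4.1]
opening: 0.265
time_s: 19.15
eef_pos: [0.5637, 0.1081, 0.2542]
orientation: [0.988, -0.156, -0.0, 0.0]
wrist_force: [1.5, -1.2, 4.5]
opening: 0.27
time_s: 19.35
eef_pos: [0.5637, 0.1081, 0.2548]
orientation: [0.988, -0.156, -0.0, 0.0]
wrist_force: [1.4, -2.2, 4.1]
opening: 0.269
time_s: 19.45
eef_pos: [0.5637, 0.1081, 0.2547]
orientation: [0.988, -0.156, -0.0, 0.0]
wrist_force: [-0.6, -1.6, 3.1]
opening: 0.269
```

```bash
python3 -m jog '[[0,-0.2,-0.6,0,0,0],[0,0,0,0,0,0]]'; python3 -m jog '[[0,0,-0.4,0,0,0],[0,0,0,0,0,0]]'; python3 -m jog '[[0,0,0,0,0,0]]'
```

```text
time_s: 19.65
eef_pos: [0.5637, 0.1083, 0.2553]
orientation: [0.988, -0.156, -0.0, 0.0]
wrist_force: [0.7, -3.0, 4.0]
opening: 0.27
time_s: 19.85
eef_pos: [0.5637, 0.1083, 0.2558]
orientation: [0.988, -0.156, -0.0, 0.0]
wrist_force: [0.7, -3.4, 3.0]
opening: 0.269
time_s: 19.95
eef_pos: [0.5637, 0.1084, 0.2557]
orientation: [0.988, -0.156, -0.0, 0.0]
wrist_force: [0.5, -2.2, 2.1]
opening: 0.269
```

Now at about 6.4 mm, fork in light contact. Letting go.

```bash
python3 -m jog '[[0,0.3,0,0,0,0],[0,0,0,0,0,0],[0,0,0,0,0,0],[0,0,0,0,0,0],[0,0,0,0,0,0],[0,0,0,0,0,0]]' 60; python3 shot.py w11; python3 - <<'E'
import cv2,numpy as np
o=[]
for n in("w10","w11"):
    a=cv2.imread(f"pics/{n}.png")[200:345,225:345]; a=np.clip(a.astype(float)*3,0,255).astype(np.uint8); o.append(cv2.resize(a,None,fx=3,fy=3,interpolation=cv2.INTER_CUBIC))
cv2.imwrite("pics/cmpC.png",np.hstack(o))
E
```

```text
time_s: 20.55
eef_pos: [0.5638, 0.1085, 0.2559]
orientation: [0.988, -0.155, -0.0, -0.0]
wrist_force: [-0.7, -0.2, -0.1]
opening: 0.7
```

View pics/cmpC.png

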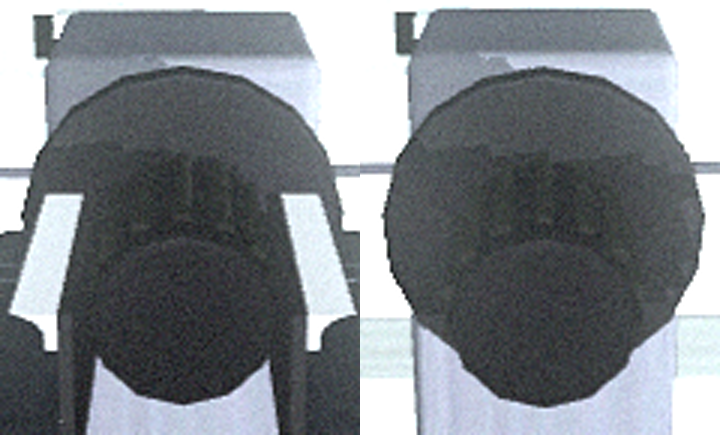

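After release the knob rose only about 0.4 mm relative to the gripped position, which puts the plunger at about 6 mm. I'll open, retreat upward and check from above.

```bash
python3 -m jog '[[0,0,0,0,0,0],[0,0,-10,0,0,0],[0,0,-20,0,0,0],[0,0,-30,0,0,0],[0,0,-30,0,0,0],[0,0,0,0,0,0],[0,0,0,0,0,0]]' 85; python3 shot.py w12; python3 -m jog '[[0,-40,0,0,0,0],[0,-40,0,0,0,0],[0,0,0,0,0,0],[0,0,0,0,0,0]]'; python3 shot.py w13; python3 shot.py s13 side;  python3 - <<'E'
import cv2,numpy as np
for n,y,x in(("w12",190,220),("w13",190,300)):
    a=cv2.imread(f"pics/{n}.png")[y-20:y+110,x-10:x+150]; a=np.clip(a.astype(float)*1.6,0,255).astype(np.uint8); cv2.imwrite(f"pics/{n}c.png",cv2.resize(a,None,fx=4.5,fy=4.5,interpolation=cv2.INTER_CUBIC))
a=cv2.imread("pics/s13.png")[140:240,235:355]; cv2.imwrite("pics/s13c.png",cv2.resize(a,None,fx=5,fy=5,interpolation=cv2.INTER_CUBIC))
E
```

```text
time_s: 21.3
eef_pos: [0.5641, 0.1085, 0.3472]
orientation: [0.988, -0.155, 0.001, -0.0]
wrist_force: [-0.2, -0.1, -0.9]
opening: 0.993
time_s: 21.75
eef_pos: [0.5878, 0.1854, 0.3444]
orientation: [0.988, -0.154, -0.001, 0.0]
wrist_force: [-0.1, 0.0, -0.5]
opening: 0.999
```

View pics/w12.png

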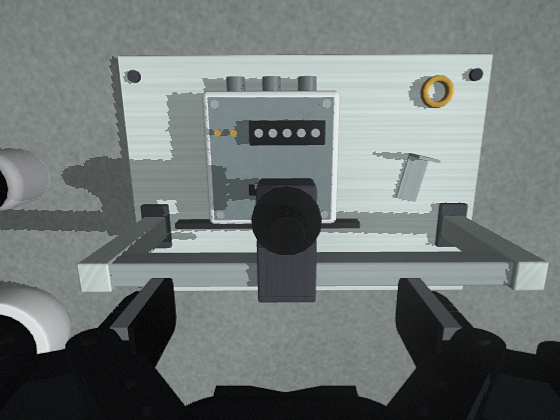

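View pics/w13.png

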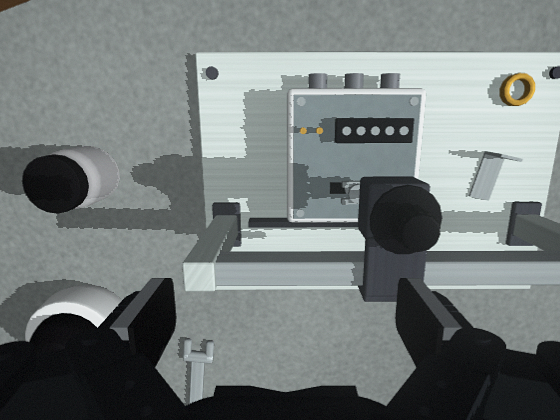

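View pics/s13c.png

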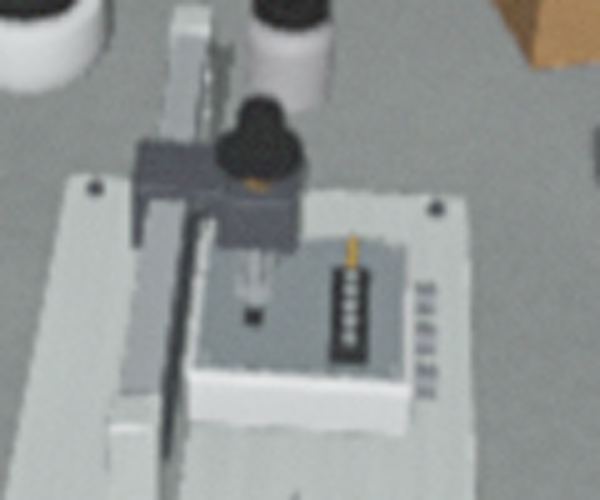

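Both views show the knob up and the stand undisturbed. In w13 the prong tips and part of the head appear near (350,190). One more view from further along +y will show the catch itself and allow a height check.

```bash
python3 -m jog '[[0,-40,0,0,0,0],[0,-40,0,0,0,0],[0,-20,10,0,0,0],[0,0,0,0,0,0],[0,0,0,0,0,0],[0,0,0,0,0,0]]'; python3 shot.py w14;  python3 - <<'E'
import cv2,numpy as np
for n,y,x in(("w12",150,230),("w13",150,310),("w14",150,390)):
    a=cv2.imread(f"pics/{n}.png")[y:y+130,x:x+150]; a=np.clip(a.astype(float)*1.8,0,255).astype(np.uint8); cv2.imwrite(f"pics/{n}c.png",cv2.resize(a,None,fx=4,fy=4,interpolation=cv2.INTER_CUBIC))
E
```

```text
time_s: 22.45
eef_pos: [0.6195, 0.2773, 0.3358]
orientation: [0.988, -0.157, 0.0, 0.001]
wrist_force: [0.1, -0.2, 0.4]
opening: 0.993
```

View pics/w12c.png

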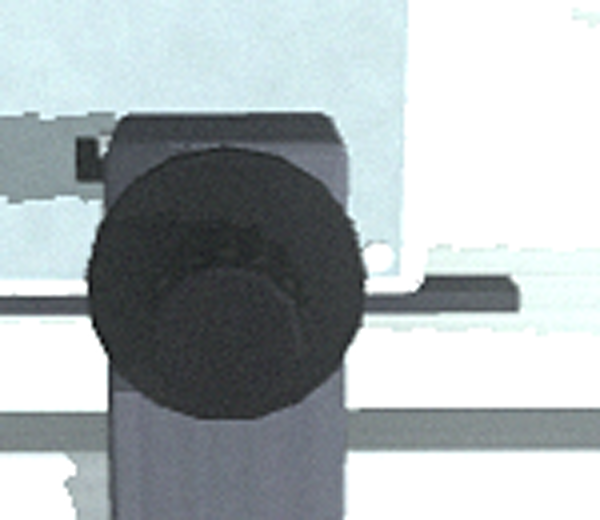

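View pics/w13c.png

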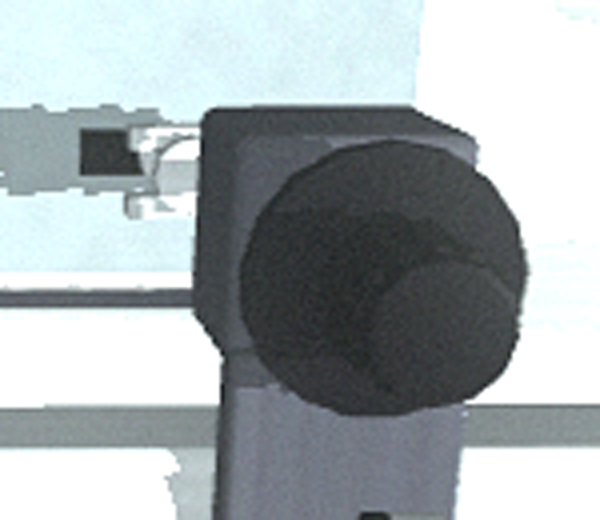

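View pics/w14c.png

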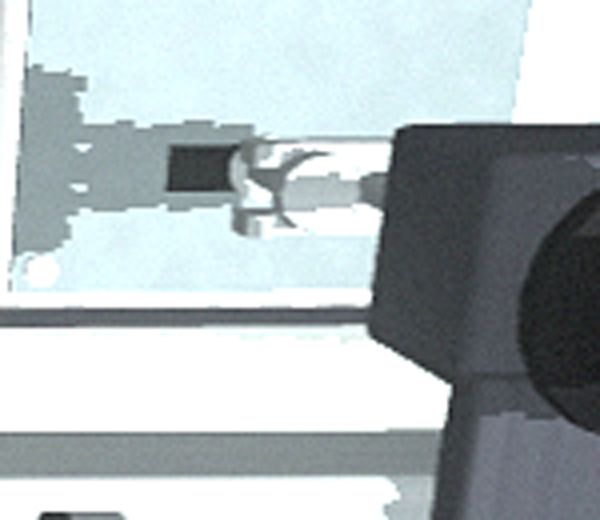

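```bash
python3 - <<'E'
import pickle,cv2
from h import *
a=pickle.load(open("pics/w12.pkl","rb"));b=pickle.load(open("pics/w13.pkl","rb"))
A=lambda u,v:np.array([u/4+230,v/4+150]);B=lambda u,v:np.array([u/4+310,v/4+150])
p=[.5576,.0861,-.3033]
for n,u,v in(("disc",A(227.5,284),B(383.5,277)),):
    X,r=tri([(a,u),(b,v)]);print(n,X.round(4),1000*R.from_euler('z',-p[2]).apply(X-[p[0],p[1],0]),r.round(1), [np.abs(f["state"]["joint_vel"]).max() for f in(a,b)])
c=cv2.imread("pics/w14.png")[165:225,435:505];cv2.imwrite("pics/w14d.png",cv2.resize(c,None,fx=10,fy=9,interpolation=cv2.INTER_CUBIC))
E
```

```text
disc [0.5631 0.1076 0.1726] [ -1.14548363  22.2043565  172.56700159] [ 0.  -0.2 -0.   0.2] [np.float64(0.019147038228785624), np.float64(0.017665852620847137)]
```

View pics/w14d.png

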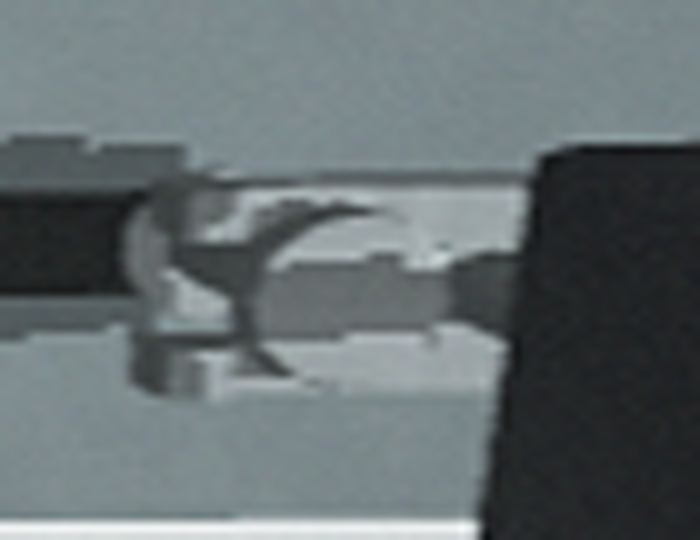

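The disc triangulates at 172.6 mm, against 179.2 mm when released. That is 6.6 mm down, matching a proper catch (6 mm) rather than 9 or 0. The enlarged view shows the head seated on the prongs, behind the two lips, which are at about (190,200) and (170,370) in the crop. Handing in.

```bash
python3 -c "
from station import *
print(close_job())"
```

```text
the job is handed in; nothing more can be done
None
```

The probe is clipped onto the post. I pressed the knob, slid the carriage about 85 mm until the throat touched the stem, let the knob up slowly, opened the fingers and backed the arm clear. It was handed in after about 22.5 s.

- **Catch height:** by two wrist views the disc sits 6.6 mm below its released height. That fits a proper catch at 6 mm, not 9 (head on the lips) or 0 (missed).
- **Close-up:** the last wrist picture shows the head on the prongs, behind both lips.
- **Forces:** the wrist force along the rail peaked at about 5.7 N, including the carriage's own friction, so the post stayed below its 12 N limit. Total wrist force stayed around 10 N.
- **Loose parts:** none were touched.

**Disagreements:**
- On the first rise the upward force fell to about 2 N near 9 mm, as if the head were on the lips. I pressed down again, confirmed the fork was against the stem and eased off the push. The second rise passed 9 mm freely with about 5 N of spring force, so I put the first reading down to friction on the stem.
- The stem contact came about 1.5 mm further along than the pictures predicted. That is within the 2 mm calibration error, so I went by the contact.

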